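# Tighten the line fittings and crank the pump through one turn

## Task

Run the nut of every tube fitting standing on the worktop down finger-tight with the gripper (clockwise, until it stops with its red stripe at the white mark), and only then use the wrench to turn each of them a quarter turn further, to the yellow mark; never turn a nut past finger-tight with the fingers, and never put the wrench on a nut that is not yet finger-tight. When all are done lay the wrench flat inside the grey tool tray and then turn the pump's wheel by its knob one full turn clockwise, back to its red mark. Leave the other things on the worktop where they are.

Things in the scene. Friction and masses are not known exactly. Their poses are not given: they have to be found in the camera images.
- tool_tray: fixed grey open tool tray with a black rubber mat inside, 110 x 190 mm outside, long side along its y; walls 4 mm thick, rim 18 mm above the worktop; origin under its centre, inner floor about 5 mm above the worktop
- wrench: loose open-ended wrench, steel head, blue handle, lying flat. Origin on its underside at the centre of the open jaws. Handle along its own -x: bar 14 wide (y), z 0 to 12, x -23 to -137 mm. Two parallel jaws, open to +x, 31.6 mm apart (y), x -18 to +18, z 1 to 11, closed at the back at x = -18; head 52 mm wide. 0.12 kg, balances about 65 mm behind the jaw centre
- wrench_grip (a point): point in the wrench's handle 88 mm behind the jaw centre, 6 mm above its underside; a good place to grip
- pump: fixed hand-cranked pump, white case 124 x 124 mm with a horizontal aluminium wheel (100 mm across, its top 58 mm above the worktop) turning about the vertical axis through the pump's origin; origin under its centre on the worktop. A red index mark on the pump's own -x side
- crank (a joint): angle of the pump's wheel, rad, growing as it turns clockwise seen from above; 0 where the knob stands over the red index mark on the pump's own -x side; stays where it is left, friction 0.06 N m. Limits -0.6 and 7.4. Starts within 0.1 of 0
- crank_grip (a point): middle of the wheel's black knob, an upright round grip 19 mm in diameter, 38 mm tall (62 to 100 mm above the worktop), 42 mm from the wheel's axis; this point is 84 mm above the worktop. The knob spins freely on its pin, so the hand need not turn with the wheel
- fitting_a: upright tube fitting on a heavy (4 kg, stays put) grey foot 80 x 80 x 14 mm (may be absent); origin under its centre on the worktop, z is the nut's axis. Steel shoulder 46 mm across, top at 50 mm; above it the brass nut; a copper tube stub 10 mm across rises through the nut to 86 mm. On the shoulder a white mark at its own -x side and a yellow mark at its own +y side, a quarter turn on clockwise
- nut_a: brass hexagon nut of fitting_a, 30 mm across flats, from 51 to 72 mm above the worktop (flats up to 67, then a cone); origin on its axis at 51.5 mm; it turns but does not rise or sink. Flats face 0, 60, 120 .. degrees about its own z from its own x; a red stripe is painted on the flat and top edge at its own +x. Stripe at the white mark: finger-tight; at the yellow mark: a quarter turn further
- run_a (a joint): how far nut_a has been run down, rad, growing clockwise seen from above; turns easily (0.03 N m) and stops at 2.6, which is finger-tight (it starts between 0.0 and 0.8)
- seat_a (a joint): how far nut_a has been turned past finger-tight, rad, growing clockwise seen from above; stiff (0.35 N m), stays where it is left, 0 at the start, limits 0 and 2.4. It moves only when run_a stands at its stop; turning back first loosens run_a. A quarter turn is 1.57
- fitting_b: upright tube fitting on a heavy (4 kg, stays put) grey foot 80 x 80 x 14 mm (may be absent); origin under its centre on the worktop, z is the nut's axis. Steel shoulder 46 mm across, top at 50 mm; above it the brass nut; a copper tube stub 10 mm across rises through the nut to 86 mm. On the shoulder a white mark at its own -x side and a yellow mark at its own +y side, a quarter turn on clockwise
- nut_b: brass hexagon nut of fitting_b, 30 mm across flats, from 51 to 72 mm above the worktop (flats up to 67, then a cone); origin on its axis at 51.5 mm; it turns but does not rise or sink. Flats face 0, 60, 120 .. degrees about its own z from its own x; a red stripe is painted on the flat and top edge at its own +x. Stripe at the white mark: finger-tight; at the yellow mark: a quarter turn further
- run_b (a joint): how far nut_b has been run down, rad, growing clockwise seen from above; turns easily (0.03 N m) and stops at 2.6, which is finger-tight (it starts between 0.0 and 0.8)
- seat_b (a joint): how far nut_b has been turned past finger-tight, rad, growing clockwise seen from above; stiff (0.35 N m), stays where it is left, 0 at the start, limits 0 and 2.4. It moves only when run_b stands at its stop; turning back first loosens run_b. A quarter turn is 1.57
- fitting_c: upright tube fitting on a heavy (4 kg, stays put) grey foot 80 x 80 x 14 mm (may be absent); origin under its centre on the worktop, z is the nut's axis. Steel shoulder 46 mm across, top at 50 mm; above it the brass nut; a copper tube stub 10 mm across rises through the nut to 86 mm. On the shoulder a white mark at its own -x side and a yellow mark at its own +y side, a quarter turn on clockwise
- nut_c: brass hexagon nut of fitting_c, 30 mm across flats, from 51 to 72 mm above the worktop (flats up to 67, then a cone); origin on its axis at 51.5 mm; it turns but does not rise or sink. Flats face 0, 60, 120 .. degrees about its own z from its own x; a red stripe is painted on the flat and top edge at its own +x. Stripe at the white mark: finger-tight; at the yellow mark: a quarter turn further
- run_c (a joint): how far nut_c has been run down, rad, growing clockwise seen from above; turns easily (0.03 N m) and stops at 2.6, which is finger-tight (it starts between 0.0 and 0.8)
- seat_c (a joint): how far nut_c has been turned past finger-tight, rad, growing clockwise seen from above; stiff (0.35 N m), stays where it is left, 0 at the start, limits 0 and 2.4. It moves only when run_c stands at its stop; turning back first loosens run_c. A quarter turn is 1.57
- sample_cup_1: small clear sample cup, 29 mm, bystander
- sample_cup_2: small clear sample cup, 29 mm, bystander
- stapler: blue and black stapler, 130 mm, bystander
- marker_red: red and black marker pen, 126 mm, lying, bystander
- dropper_bottle_1: small white dropper bottle, 75 mm tall, bystander
- timer: white bench timer, 73 mm tall, bystander

How it is judged (in metres and radians):
On the way, in this order (a step that is already met when the one before it is completed fails the run):
1. every nut is finger-tight, none turned further yet (value of joint each of run_a, run_b, run_c above 2.48 rad and value of joint each of seat_a, seat_b, seat_c below 0.25 rad), for 0.2 s.
2. every nut has been turned a quarter turn past finger-tight with the wrench (value of joint each of run_a, run_b, run_c above 2.48 rad and value of joint seat_a between 1.22 and 1.92 rad and value of joint seat_b between 1.22 and 1.92 rad and value of joint seat_c between 1.22 and 1.92 rad), for 0.2 s.
3. the wrench lies flat in the tool tray (x of wrench_grip in the frame of tool_tray between -0.045 and 0.045 m and y of wrench_grip in the frame of tool_tray between -0.07 and 0.07 m and x of wrench in the frame of tool_tray between -0.045 and 0.045 m and y of wrench in the frame of tool_tray between -0.1 and 0.1 m and z of wrench_grip in the frame of tool_tray below 0.018 m and angle between the z axis of wrench and the z axis of tool_tray, either way round below 0.1 rad and linear speed of wrench below 0.03 m/s and contact force between wrench and the fingers below 0.1 N and value of joint crank below 0.6 rad), for 0.2 s.
4. the pump's wheel has made one full turn (value of joint crank between 6.03 and 6.53 rad), for 0.2 s.
At the end, for the whole second after the job is handed in: every fitting present: nut at its finger-tight stop within 0.12 rad and a quarter turn (1.22 to 1.92 rad) past it; wrench at rest, flat inside the tool tray; wheel one full turn on (6.03 to 6.53 rad) (all of step 2 and all of step 4 and x of wrench_grip in the frame of tool_tray between -0.045 and 0.045 m and y of wrench_grip in the frame of tool_tray between -0.07 and 0.07 m and x of wrench in the frame of tool_tray between -0.045 and 0.045 m and y of wrench in the frame of tool_tray between -0.1 and 0.1 m and z of wrench_grip in the frame of tool_tray below 0.018 m and angle between the z axis of wrench and the z axis of tool_tray, either way round below 0.1 rad and linear speed of wrench below 0.03 m/s); the robot touches nothing.
It fails at once if the fingers hold a nut that is past finger-tight ((contact force between the fingers and nut_a above 2 N and value of joint seat_a above 0.3 rad) or (contact force between the fingers and nut_b above 2 N and value of joint seat_b above 0.3 rad) or (contact force between the fingers and nut_c above 2 N and value of joint seat_c above 0.3 rad)).
It fails at once if the wrench is used on a nut that is not finger-tight ((contact force between wrench and nut_a above 1.5 N and value of joint run_a below 2 rad) or (contact force between wrench and nut_b above 1.5 N and value of joint run_b below 2 rad) or (contact force between wrench and nut_c above 1.5 N and value of joint run_c below 2 rad)).
It fails at once if a bystander or a fitting is moved more than 5 cm (distance of any of fitting_a, fitting_b, fitting_c, sample_cup_1, sample_cup_2, stapler, marker_red, dropper_bottle_1, timer from where it was at the start of the episode above 0.05 m).
Of fitting_a, fitting_b, fitting_c only 2 to 3 are there at a start; the rules pass over those that are not, and their reading is None.
At some moment in a run one of wrench may be knocked a few centimetres aside while the robot is not near it.
Once in a run the grip may slacken for a moment while it holds something.
It also fails if it takes over 210 s, if anything falls off the work surface, if the arm or the gripper's body presses on something with over 40 N, if the wrist force passes 120 N, or if a joint passes its speed limit or range.

## Robot

A 6-joint arm with a two-finger parallel gripper is mounted at the origin on a cart in front of the work surface, level with it; the furniture and walls round the work are solid. World frame = base frame: x ahead of the robot, y to its left, z up, the work surface at z = 0. Lengths are in mm, angles in rad, forces in N, time in s.
With the tool pointing down it reaches from about 350 to 775 mm from the base axis. Payload 7.3 kg.
Tool frame: the origin (TCP) lies on the mounting face of the last link; the fingertips stand 178 mm ahead of it and the grasp point (between the pads) lies 159 mm ahead of it; z points along the fingers, y is the line along which they close (so a half turn about z gives the same grasp; the last joint's range is limited). The gripper opens to 92 mm and grips with 3 to 60 N. Pads are 19 mm wide; open, the fingers measure 130 mm over their backs; the gripper's body (75 mm by 190 mm) begins 47 mm behind the grasp point.
Start: joints at [1.092, 0.342, 1.524, -0, 1.275, -0.146], TCP at [171.491, 496.204, 404.741] pointing down, gripper open.
Joint ranges: [-2.53, 2.53], [-0.77, 2.02], [0.04, 2.7], [-1, 4.14], [0.28, 2.66], [-3.11, 3.11]. Speed limits (rad/s): [2.57, 2.57, 3.14, 3.14, 3.14, 3.14].

## Interface

Orientations are given as [roll, pitch, yaw] about the fixed x, y, z axes, in that order (R = Rz(yaw) Ry(pitch) Rx(roll)).
In Python, from plant import bot, capture, close_job gives the robot as it stands (bot), with the cameras as plain functions and the job as plain functions.
- The arm moves only by the shell command python3 shift.py 'ROWS'. ROWS is a JSON list that holds a single list of rows (three levels of brackets), with 1 to 5 rows, each of 5 numbers: the finger opening in mm, then dx, dy, dz in normalised numbers (1 is 800 mm), then a turn about the tool's z in parts of the range, where 1.0 means 4 rad; each row is the pose to reach, as a shift and turn from the pose commanded when the command began, along the tool's axes at that moment; what a row does not reach only later rows make up. A row lasts 1/8 s, in which the tool goes at most 62.5 mm and 0.188 rad, less where a joint would pass 70% of its speed; a pose out of reach is approached as far as the arm can. The fingers move at their own pace and stop on an object; the grip force is fixed at half the most. Time passes only in rows, so rows that do not move let the fingers close. It prints the time, the measured TCP pose, the force, the opening and the grip force at its end. No shift or turn number may pass 1 either way. Input that does not fit is refused with a message, and nothing moves.
- bot.get_obs(): the state, without advancing time (a new reading comes with each control period).
- capture(name): name is "scene" or "top" or "wrist"; returns a dict with "color" (384x512x3 uint8, red, green, blue), "K" (3x3 intrinsics, pixels), "R" (3x3) and "t" (3): a world point X has camera coordinates R X + t. Camera axes: x right, y down, z forward; pixel columns grow to the right and rows downward; lengths in mm; the calibration is good to about 2 mm. A picture is of the moment at which its call begins. There is no depth.
- close_job(): hands the job in; it is judged then, once.
The state is a dict: "time": time; "joint_positions": joint angles; "dq": joint speeds; "tau": joint torques, N m; "tool_pos": TCP position; "tcp_rot": TCP orientation; "contact_force": force on the tool from outside, world axes, zero at the start; "moment": the same for the moment, N m; "grip_width": finger opening in mm; "finger_force": force on a finger pad.
Only numpy, scipy, OpenCV 4.12 (cv2) and the standard library are available. Lean on these libraries where they do the work, as an engineer would, in place of code of your own. Each camera call takes 0.05 s, during which the arm holds its last target. There are 200 camera calls.

## Working session

There is one attempt and no reset: what is moved stays moved. The work goes in short steps, Python scripts to look and compute and a shell command to move; the robot and the scene stay as the last step left them, time stands still between calls to the robot, and variables do not carry over. Pictures are saved under pics/ and viewed, at most 14 in all, crops included, and the job is handed in when it is done.

```bash
ls; mkdir -p pics
cat > h.py <<'E'
import numpy as np,cv2,sys
from plant import bot, capture, close_job
def cap(n,f=None):
    c=capture(n)
    if f: cv2.imwrite('pics/'+f,cv2.cvtColor(c['color'],cv2.COLOR_RGB2BGR))
    return c
def ray(c,u,v,z):
    R=np.array(c['R']);t=np.array(c['t']);K=np.array(c['K'])
    d=R.T@np.linalg.solve(K,[u,v,1.]);o=-R.T@t
    return o+d*(z-o[2])/d[2]
def proj(c,X):
    p=np.array(c['K'])@(np.array(c['R'])@np.array(X,float)+np.array(c['t']));return p[:2]/p[2]
E
python3 - <<'E'
from h import *
o=bot.get_obs();print(o)
for n in('scene','top'):
    c=cap(n,n+'0.png');print(n,c['K'],-np.array(c['R']).T@c['t'],np.array(c['R']))
E
```

```text
pics
plant.py
shift.py
{'time': 0.0, 'joint_positions': array([ 1.09202642e+00,  3.42700723e-01,  1.52504210e+00,  1.76352976e-05,
        1.27540113e+00, -1.46006062e-01]), 'dq': array([-0.0019554 ,  0.00156283,  0.0004527 ,  0.00018442,  0.00085145,
       -0.00010022]), 'tau': array([-5.28622677e-04, -4.31251752e+01, -2.44213057e+01,  7.18204002e-02,
        5.62207494e-02, -1.15008074e-04]), 'tool_pos': array([171.40609895, 496.07560717, 404.04741846]), 'tcp_rot': array([-3.14006031e+00, -2.42380002e-04,  2.80882347e+00]), 'contact_force': array([-0.15773529,  0.57762307, -1.30478063]), 'moment': array([-0.08024163,  0.01673437, -0.0135467 ]), 'finger_force': 0.0, 'grip_width': 91.49740304217454}
scene [[387.99382573   0.         252.46935225]
 [  0.         387.99382573 188.19267664]
 [  0.           0.           1.        ]] [-190.99859966 -674.12410073  754.69526326] [[ 0.68047448 -0.73274915  0.005758  ]
 [-0.40585583 -0.38342109 -0.82961998]
 [ 0.61011107  0.56219831 -0.55829879]]
top [[493.14652409   0.         258.4012005 ]
 [  0.         493.14652409 185.75524569]
 [  0.           0.           1.        ]] [ 411.17971414   21.17395711 1437.91886086] [[ 0.02570178 -0.99959498  0.01221877]
 [-0.99428866 -0.02682802 -0.1032972 ]
 [ 0.10358316 -0.00949406 -0.99457548]]
```

View pics/scene0.png

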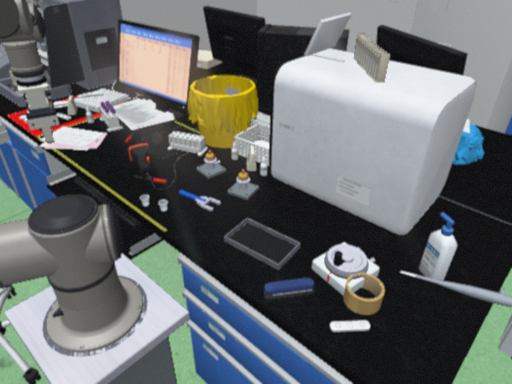

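View pics/top0.png

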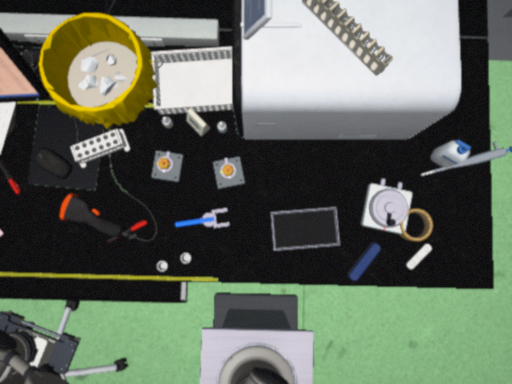

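The two fittings are at top-view pixels (167,165) and (228,171), so there is no third. The wrench is at (203,219) with its jaws to the right, the tray at (305,228) and the pump at (388,207). I'll enlarge the relevant areas next.

```bash
cat > m.py <<'E'
from h import *
c=cap('top');s=cap('scene')
I=c['color']
def up(I,x,y,w,h,W,H): return cv2.resize(I[y:y+h,x:x+w],(W,H),interpolation=cv2.INTER_CUBIC)
a=np.hstack([up(I,145,145,50,37,400,296),up(I,205,150,50,37,400,296)])
b=np.hstack([up(I,165,195,75,56,400,300),up(I,355,172,75,56,400,300)])
cv2.imwrite('pics/crop1.png',cv2.cvtColor(np.vstack([a,b]),cv2.COLOR_RGB2BGR))
hsv=cv2.cvtColor(I,cv2.COLOR_RGB2HSV)
# copper/orange
def blobs(m,name,z,mn=8):
    n,l,st,ce=cv2.connectedComponentsWithStats(m.astype(np.uint8))
    for i in range(1,n):
        if st[i,4]>=mn: print(name,st[i],ce[i].round(1),ray(c,*ce[i],z).round(1))
H,S,V=[hsv[...,i].astype(int) for i in range(3)]
R=np.zeros_like(H);R[130:290,120:450]=1
blobs((R>0)&(H>5)&(H<25)&(S>110)&(V>90),'brass',67)
blobs((R>0)&(H>100)&(H<125)&(S>120)&(V>80),'blue',12,20)
m=((R>0)&(S<60)&(V>60)).astype(np.uint8)
for f in cv2.findContours(m,cv2.RETR_EXTERNAL,cv2.CHAIN_APPROX_NONE)[0]:
    if cv2.contourArea(f)>150:
        r=cv2.minAreaRect(f);print('grey',r,cv2.contourArea(f)); print([ray(c,*p,14).round(0).tolist()[:2] for p in cv2.boxPoints(r)])
E
python3 m.py
```

```text
brass [158 158  12  10  87] [163.5 162.9] [611.  275.6  67. ]
brass [223 165  10  10  81] [227.5 169.6] [597.1  96.   67. ]
brass [402 208  31  33 218] [419.  226.8] [ 451.4 -441.6   67. ]
blue [174 217  40  11 223] [191.5 221.7] [450.3 197.7  12. ]
blue [350 244  30  37 402] [364.5 261.7] [ 349.  -302.3   12. ]
grey ((419.00006103515625, 256.0000305175781), (9.899494171142578, 32.526912689208984), 45.0) 292.0
[[345.0, -415.0], [413.0, -482.0], [393.0, -502.0], [326.0, -435.0]]
grey ((215.32998657226562, 218.30999755859375), (20.223255157470703, 26.02153205871582), 81.8698959350586) 257.0
[[484.0, 171.0], [497.0, 97.0], [440.0, 87.0], [427.0, 161.0]]
grey ((304.9300537109375, 228.12557983398438), (39.95235824584961, 67.8631820678711), 85.42607879638672) 2595.0
[[487.0, -26.0], [508.0, -222.0], [394.0, -232.0], [373.0, -38.0]]
grey ((387.0999755859375, 205.20001220703125), (46.420772552490234, 52.41343307495117), 10.30484676361084) 2007.0
[[448.0, -287.0], [599.0, -314.0], [578.0, -448.0], [428.0, -419.0]]
grey ((228.17306518554688, 171.36537170410156), (29.809648513793945, 28.43683624267578), 78.69007110595703) 767.0
[[633.0, 147.0], [651.0, 66.0], [566.0, 47.0], [547.0, 127.0]]
grey ((166.7567596435547, 165.45945739746094), (28.605422973632812, 29.26302146911621), 9.462322235107422) 768.0
[[575.0, 322.0], [660.0, 312.0], [649.0, 229.0], [563.0, 240.0]]
grey ((440.0105895996094, 160.98081970214844), (22.518749237060547, 43.67936325073242), 28.810794830322266) 402.5
[[605.0, -462.0], [720.0, -526.0], [689.0, -584.0], [574.0, -520.0]]
grey ((332.5, 134.49998474121094), (8.999998092651367, 178.99996948242188), 90.0) 1538.5
[[723.0, 57.0], [738.0, -471.0], [711.0, -470.0], [696.0, 56.0]]
```

View pics/crop1.png

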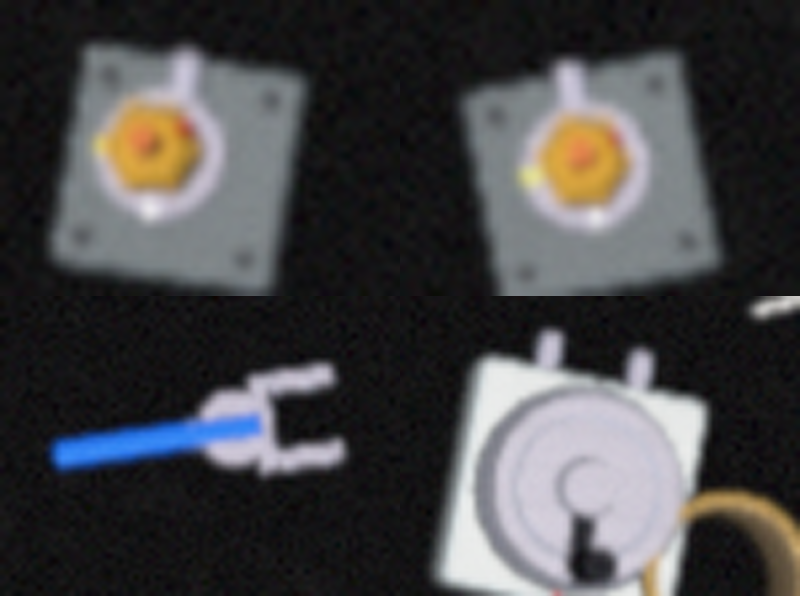

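F1 is at about (612,276) with yaw −7° and run ≈0.46. F2 is at about (599,97) with yaw +13° and run ≈0.70. The knob is at the lower side, by its red mark. Next I hover over F1 and use the wrist camera.

```bash
cat >> h.py <<'E'
def go(x,y,z,phi):
    "shift in tool axes (mm) and turn for TCP target; phi=deg of closing axis"
    o=bot.get_obs();yaw=o['tcp_rot'][2]
    d=np.array([x,y,z])-o['tool_pos']
    X=np.array([np.cos(yaw),np.sin(yaw)]);Y=np.array([np.sin(yaw),-np.cos(yaw)])
    t=(yaw-np.pi/2-np.radians(phi)+np.pi)%(2*np.pi)-np.pi
    print('go dx %.1f dy %.1f dz %.1f turn %.3f'%(d[:2]@X,d[:2]@Y,-d[2],t),'j6 %.2f'%o['joint_positions'][5],'phi %.1f'%((np.degrees(yaw)-90)),o['tool_pos'].round(1),'F',o['contact_force'].round(1),'Mz %.2f'%o['moment'][2],'w %.1f f %.1f'%(o['grip_width'],o['finger_force']))
if __name__=='__main__': go(*map(float,sys.argv[1:]))
E
python3 h.py 612 276 400 56
```

```text
go dx -488.3 dy -64.1 dz 4.3 turn 0.261 j6 -0.15 phi 70.9 [171.5 496.1 404.3] F [-0.   0.4 -0.4] Mz -0.06 w 91.5 f 0.0
```

Careful with the scale: shifts go in shares of 800 mm and turns go in shares of 4 rad. That gives: -300 mm / 800 = -0.375, -240 mm / 800 = -0.3, 0.26 rad / 4 = 0.065.

```bash
python3 shift.py '[[[92, -0.075, -0.01, 0, 0.0125], [92, -0.15, -0.02, 0, 0.025], [92, -0.225, -0.03, 0, 0.0375], [92, -0.3, -0.04, 0, 0.05], [92, -0.375, -0.05, 0, 0.065]]]'; python3 h.py 612 276 400 56
```

```text
time: 0.82
tool_pos: [443.6, 359.2, 404.7]
tcp_rot: [3.141, -0.0, 2.547]
contact_force: [-0.6, 0.1, -0.1]
grip_width: 91.4
finger_force: 0.0
go dx -186.2 dy 25.4 dz 4.7 turn -0.001 j6 -0.43 phi 55.9 [443.6 359.2 404.7] F [-0.6  0.1 -0.1] Mz -0.05 w 91.4 f 0.0
```

In the tool's units: -186 mm / 800 = -0.2325, -120 mm / 800 = -0.15.

```bash
python3 shift.py '[[[92, -0.075, 0.01, 0, 0], [92, -0.15, 0.02, 0, 0], [92, -0.2325, 0.0313, 0.025, 0], [92, -0.2325, 0.0313, 0.05, 0], [92, -0.2325, 0.0313, 0.05, 0]]]'; python3 h.py 612 276 400 56
python3 - <<'E'
from h import *
c=cap('wrist','w1.png');print(np.array(c['R']).round(3),(-np.array(c['R']).T@c['t']).round(1),c['K'][0][0])
print(proj(c,[612,276,67]),proj(c,[612,276,231-178]))
E
```

```text
time: 1.45
tool_pos: [610.5, 276.4, 362.0]
tcp_rot: [-3.138, -0.003, 2.547]
contact_force: [0.2, -0.2, 0.1]
grip_width: 91.6
finger_force: 0.0
go dx -1.4 dy 0.5 dz -38.0 turn -0.001 j6 -0.67 phi 55.9 [610.5 276.4 362. ] F [ 0.2 -0.2  0.1] Mz 0.01 w 91.6 f 0.0
[[ 0.56   0.829 -0.004]
 [ 0.79  -0.532  0.304]
 [ 0.25  -0.173 -0.953]] [540.6 323.5 342.2] 274.130835098434
[252.73123946 185.04939809] [252.70983544 181.26354965]
```

View pics/w1.png

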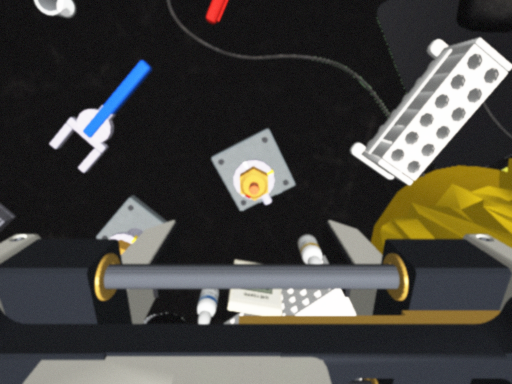

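The nut shows at about (253,184), right where it was predicted (253,185). I'll measure the foot and the stripe numerically.

```bash
cat > f.py <<'E'
from h import *
# usage: f.py cam x y : measure fitting near x,y
def meas(cam,x,y,save=None):
    c=cap(cam);I=c['color'];u,v=proj(c,[x,y,50]).astype(int)
    hsv=cv2.cvtColor(I,cv2.COLOR_RGB2HSV);H,S,V=[hsv[...,i].astype(int) for i in range(3)]
    N=np.zeros(H.shape,bool);r=60 if cam=='wrist' else 24;N[max(0,v-r):v+r,max(0,u-r):u+r]=1
    def comp(m,k=1):
        m=(m&N).astype(np.uint8);n,l,st,ce=cv2.connectedComponentsWithStats(m)
        i=1+np.argmax(st[1:,4]);return l==i
    fo=comp(V>55)
    f=max(cv2.findContours(fo.astype(np.uint8),cv2.RETR_EXTERNAL,cv2.CHAIN_APPROX_NONE)[0],key=cv2.contourArea)
    W=np.array([ray(c,*p[0],14)[:2] for p in f],np.float32)
    rr=cv2.minAreaRect(W);e=rr[2]%90;print('foot',np.round(rr[0],1),np.round(rr[1],1),'yaw mod90 %.1f'%(e if e<45 else e-90))
    b=comp((H>8)&(H<28)&(S>110)&(V>90)); ys,xs=np.nonzero(b)
    f=max(cv2.findContours(b.astype(np.uint8),cv2.RETR_EXTERNAL,cv2.CHAIN_APPROX_NONE)[0],key=cv2.contourArea)
    P=np.array([ray(c,*p[0],62)[:2] for p in f],np.float32)
    print('nut c',np.round(cv2.minEnclosingCircle(P),1)if 0 else cv2.minEnclosingCircle(P),b.sum())
    n0=np.array([x,y])
    def ang(m,z,nm):
        ys,xs=np.nonzero(m&N)
        if len(xs)==0: print(nm,'none');return
        p=np.array([ray(c,a,b_,z)[:2] for a,b_ in zip(xs,ys)])
        d=np.linalg.norm(p-n0,axis=1);k=(d<26)&(d>9);p=p[k]
        if len(p)==0: print(nm,'none in range');return
        q=p.mean(0)-n0;print(nm,len(p),q.round(1),'ang %.1f'%np.degrees(np.arctan2(q[1],q[0])))
    ang(((H<5)|(H>170))&(S>140)&(V>70),64,'red')
    ang((H>25)&(H<36)&(S>90)&(V>140),50,'yellow')
    ang((S<35)&(V>225),50,'white')
if __name__=='__main__': meas(sys.argv[1],float(sys.argv[2]),float(sys.argv[3]))
E
python3 f.py wrist 612 276; python3 f.py top 612 276;  python3 f.py top 599 97; python3 f.py wrist 599 97
```

```text
foot [615.  276.9] [81.4 89.3] yaw mod90 -7.1
nut c ((612.169921875, 276.4512939453125), 18.028907775878906) 667
red 2 [  8.2 -12.3] ang -56.3
yellow 22 [ 4.  15.7] ang 75.9
white 487 [-4.9  3.9] ang 141.4
foot [620.4 286.3] [138.2 137.9] yaw mod90 1.6
foot [599.1  96.3] [88.1 83.4] yaw mod90 12.9
nut c ((598.0986328125, 96.1204833984375), 14.60473346710205) 82
red none
yellow none
white 1 [-20.6  -5.2] ang -165.9
foot [628.7  81.2] [126.4 181.5] yaw mod90 44.1
nut c ((614.2157592773438, 62.18597412109375), 35.350643157958984) 541
red none
yellow 9 [-5.8 20.6] ang 105.8
white 133 [-14.9  10.1] ang 145.8Traceback (most recent call last):
  File "f.py", line 29, in <module>
    if __name__=='__main__': meas(sys.argv[1],float(sys.argv[2]),float(sys.argv[3]))
                             ~~~~^^^^^^^^^^^^^^^^^^^^^^^^^^^^^^^^^^^^^^^^^^^^^^^^^^^
  File "f.py", line 14, in meas
    b=comp((H>8)&(H<28)&(S>110)&(V>90)); ys,xs=np.nonzero(b)
  File "f.py", line 9, in comp
    i=1+np.argmax(st[1:,4]);return l==i
        ~~~~~~~~~^^^^^^^^^^
    return _wrapfunc(a, 'argmax', axis=axis, out=out, **kwds)
    return bound(*args, **kwds)
ValueError: attempt to get argmax of an empty sequence
```

In the tool's units: 131 mm / 800 = 0.1638, 120 mm / 800 = 0.15.

```bash
python3 h.py 612.3 276.3 231 57;python3 shift.py '[[[92, -0.0019, 0, 0.05, 0], [92, -0.0019, 0, 0.1125, 0], [92, -0.0019, 0, 0.15, 0], [92, -0.0019, 0, 0.1638, 0], [92, -0.0019, 0, 0.1638, 0]]]'; python3 h.py 612.3 276.3 231 57
```

```text
go dx -3.2 dy 0.1 dz 135.4 turn -0.016 j6 -0.67 phi 56.1 [609.6 278.  366.4] F [0.  0.2 0.4] Mz -0.03 w 91.6 f 0.0
time: 2.33
tool_pos: [611.5, 276.8, 234.5]
tcp_rot: [3.141, 0.0, 2.549]
contact_force: [-0.7, 0.0, 0.4]
grip_width: 92.0
finger_force: 0.0
go dx -1.0 dy 0.0 dz 3.5 turn -0.016 j6 -0.67 phi 56.1 [611.5 276.8 234.5] F [-0.7  0.   0.4] Mz 0.04 w 92.0 f 0.0
```

In the tool's units: 2.5 mm / 800 = 0.0031, -0.5 mm / 800 = -0.0006.

```bash
python3 shift.py '[[[92, -0.0006, 0, 0.0031, 0], [28, -0.0006, 0, 0.0031, 0], [28, -0.0006, 0, 0.0031, 0], [28, -0.0006, 0, 0.0031, 0], [28, -0.0006, 0, 0.0031, 0]]]'; python3 h.py 612.3 276.3 231 -67
```

```text
time: 2.95
tool_pos: [611.9, 276.1, 231.4]
tcp_rot: [3.141, 0.0, 2.549]
contact_force: [0.6, -0.1, -0.8]
grip_width: 56.4
finger_force: 0.0
go dx -0.2 dy 0.4 dz 0.4 turn 2.147 j6 -0.67 phi 56.0 [611.9 276.1 231.4] F [ 0.6 -0.1 -0.8] Mz 0.02 w 56.4 f 0.0
```

```bash
python3 shift.py '[[[26, 0, 0, 0, 0], [26, 0, 0, 0, 0], [26, 0, 0, 0, 0], [26, 0, 0, 0, 0], [26, 0, 0, 0, 0]]]'; python3 h.py 612.3 276.3 231 -67
```

```text
time: 3.58
tool_pos: [612.2, 276.4, 231.3]
tcp_rot: [3.14, 0.001, 2.549]
contact_force: [4.9, 4.1, -2.7]
grip_width: 29.7
finger_force: 30.0
go dx -0.2 dy -0.0 dz 0.3 turn 2.147 j6 -0.67 phi 56.0 [612.2 276.4 231.3] F [ 4.9  4.1 -2.7] Mz -0.04 w 29.7 f 30.0
```

In the tool's units: 0.9 rad / 4 = 0.225.

```bash
python3 shift.py '[[[26, 0, 0, 0, 0.045], [26, 0, 0, 0, 0.09], [26, 0, 0, 0, 0.135], [26, 0, 0, 0, 0.18], [26, 0, 0, 0, 0.225]]]'; python3 h.py 612.3 276.3 231 -67;python3 shift.py '[[[26, 0, 0, 0, 0.045], [26, 0, 0, 0, 0.09], [26, 0, 0, 0, 0.135], [26, 0, 0, 0, 0.18], [26, 0, 0, 0, 0.225]]]'; python3 h.py 612.3 276.3 231 -67
```

```text
time: 4.2
tool_pos: [612.1, 276.4, 231.3]
tcp_rot: [3.14, -0.001, 1.643]
contact_force: [4.1, 3.7, -1.6]
grip_width: 29.8
finger_force: 30.0
go dx -0.1 dy 0.2 dz 0.3 turn 1.242 j6 0.24 phi 4.1 [612.1 276.4 231.3] F [ 4.1  3.7 -1.6] Mz 0.06 w 29.8 f 30.0
time: 4.82
tool_pos: [612.1, 276.4, 231.3]
tcp_rot: [3.142, -0.001, 0.743]
contact_force: [2.7, 4.2, -2.5]
grip_width: 29.3
finger_force: 30.0
go dx 0.1 dy 0.3 dz 0.3 turn 0.342 j6 1.14 phi -47.4 [612.1 276.4 231.3] F [ 2.7  4.2 -2.5] Mz 0.02 w 29.3 f 30.0
```

Now I'll creep to the stop while watching Mz.

In the tool's units: 0.25 rad / 4 = 0.0625.

```bash
python3 shift.py '[[[26, 0, 0, 0, 0.025], [26, 0, 0, 0, 0.05], [26, 0, 0, 0, 0.0625], [26, 0, 0, 0, 0.0625]]]'; python3 h.py 612.3 276.3 231 -67;python3 shift.py '[[[26, 0, 0, 0, 0.0125], [26, 0, 0, 0, 0.0125]]]'; python3 h.py 612.3 276.3 231 -67;python3 shift.py '[[[26, 0, 0, 0, 0.01], [26, 0, 0, 0, 0.01]]]'; python3 h.py 612.3 276.3 231 -67
```

```text
time: 5.32
tool_pos: [612.0, 276.4, 231.3]
tcp_rot: [-3.141, -0.001, 0.499]
contact_force: [3.5, 3.7, -2.5]
grip_width: 29.3
finger_force: 30.0
go dx 0.2 dy 0.3 dz 0.3 turn 0.098 j6 1.38 phi -61.4 [612.  276.4 231.3] F [ 3.5  3.7 -2.5] Mz -0.05 w 29.3 f 30.0
time: 5.58
tool_pos: [612.0, 276.4, 231.3]
tcp_rot: [-3.141, -0.001, 0.449]
contact_force: [3.5, 3.9, -2.1]
grip_width: 29.6
finger_force: 30.0
go dx 0.2 dy 0.2 dz 0.3 turn 0.048 j6 1.43 phi -64.3 [612.  276.4 231.3] F [ 3.5  3.9 -2.1] Mz -0.01 w 29.6 f 30.0
time: 5.82
tool_pos: [612.1, 276.4, 231.3]
tcp_rot: [-3.141, -0.001, 0.409]
contact_force: [2.6, 4.2, -2.6]
grip_width: 29.4
finger_force: 30.0
go dx 0.2 dy 0.2 dz 0.3 turn 0.008 j6 1.47 phi -66.6 [612.1 276.4 231.3] F [ 2.6  4.2 -2.6] Mz -0.06 w 29.4 f 30.0
```

In the tool's units: 0.03 rad / 4 = 0.0075.

```bash
python3 shift.py '[[[26, 0, 0, 0, 0.0075], [26, 0, 0, 0, 0.0075]]]'>/dev/null; python3 h.py 612.3 276.3 231 -67;python3 shift.py '[[[26, 0, 0, 0, 0.0075], [26, 0, 0, 0, 0.0075]]]'>/dev/null; python3 h.py 612.3 276.3 231 -67
```

```text
go dx 0.2 dy 0.2 dz 0.3 turn -0.022 j6 1.50 phi -68.3 [612.  276.5 231.3] F [ 3.7  3.9 -2.1] Mz 0.03 w 29.9 f 30.0
go dx 0.2 dy 0.3 dz 0.3 turn -0.051 j6 1.53 phi -69.9 [612.  276.5 231.3] F [ 3.   4.1 -2.1] Mz 0.33 w 29.9 f 30.0
```

In the tool's units: -90 mm / 800 = -0.1125, -30 mm / 800 = -0.0375.

```bash
python3 shift.py '[[[92, 0, 0, 0, 0], [92, 0, 0, 0, 0], [92, 0, 0, 0, 0], [92, 0, 0, -0.0375, 0], [92, 0, 0, -0.1125, 0]]]'>/dev/null; python3 h.py 612.3 276.3 331 122
python3 shift.py '[[[92, 0, 0, -0.0125, -0.045], [92, 0, 0, -0.0125, -0.09], [92, 0, 0, -0.0125, -0.135], [92, 0, 0, -0.0125, -0.18], [92, 0, 0, -0.0125, -0.225]]]'>/dev/null
python3 shift.py '[[[92, 0, 0, 0, -0.045], [92, 0, 0, 0, -0.09], [92, 0, 0, 0, -0.135], [92, 0, 0, 0, -0.18], [92, 0, 0, 0, -0.225]]]'>/dev/null
python3 shift.py '[[[92, 0, 0, 0, -0.045], [92, 0, 0, 0, -0.09], [92, 0, 0, 0, -0.135], [92, 0, 0, 0, -0.18], [92, 0, 0, 0, -0.225]]]'>/dev/null
python3 shift.py '[[[92, 0, 0, 0, -0.045], [92, 0, 0, 0, -0.09], [92, 0, 0, 0, -0.135], [92, 0, 0, 0, -0.1625], [92, 0, 0, 0, -0.1625]]]'>/dev/null
 python3 h.py 599 96.5 331 122
```

```text
go dx 1.2 dy -0.2 dz -11.8 turn 2.932 j6 1.53 phi -70.0 [611.3 275.7 319.2] F [ 2.   0.6 -0.1] Mz -0.01 w 75.5 f 0.0
go dx 105.6 dy -145.7 dz 0.2 turn -0.002 j6 -1.82 phi -238.1 [611.8 275.9 331.2] F [-0.2 -0.3  0.9] Mz 0.04 w 91.7 f 0.0
```

In the tool's units: -146 mm / 800 = -0.1825, 106 mm / 800 = 0.1325.

```bash
python3 shift.py '[[[92, 0.0438, -0.06, 0, 0], [92, 0.0875, -0.12, 0, 0], [92, 0.1325, -0.1825, 0, 0], [92, 0.1325, -0.1825, 0, 0], [92, 0.1325, -0.1825, 0, 0]]]'>/dev/null
 python3 h.py 599 96.5 231 122
python3 - <<'E'
from h import *
c=cap('wrist','w2.png');print(proj(c,[599,96.5,67]))
E
python3 f.py wrist 599 96.5; python3 f.py top 612.3 276.3
```

```text
go dx -0.1 dy 0.4 dz 100.4 turn -0.004 j6 -2.09 phi -238.2 [599.2  96.1 331.4] F [-0.6  0.6  0.7] Mz 0.05 w 92.1 f 0.0
[250.97614762 191.87344926]
foot [601.2  97.5] [91.3 82.3] yaw mod90 13.0
nut c ((589.59912109375, 92.03567504882812), 12.878289222717285) 73
red 6 [  7.4 -10.9] ang -56.0
yellow 366 [2.9 4. ] ang 53.8
white 1092 [-3.2 -3.1] ang -135.4
foot [620.3 269.3] [138.5 104.3] yaw mod90 2.3
nut c ((611.5941162109375, 276.49169921875), 15.740904808044434) 87
red none
yellow 2 [ 2.  20.9] ang 84.6
white none
```

View pics/w2.png

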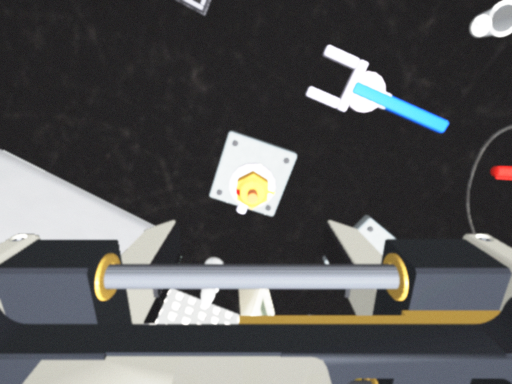

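The nut is at (252,190) against a predicted (251,192), so the position is good. Descending and gripping.

In the tool's units: 100 mm / 800 = 0.125, 97 mm / 800 = 0.1213.

```bash
python3 shift.py '[[[92, 0, 0, 0.05, 0], [92, 0, 0, 0.1, 0], [60, 0, 0, 0.1213, 0], [60, 0, 0, 0.125, 0], [45, 0, 0, 0.125, 0]]]'>/dev/null;  python3 h.py 599 96.5 231 13
python3 shift.py '[[[26, 0, 0, 0, 0], [26, 0, 0, 0, 0], [26, 0, 0, 0, 0], [26, 0, 0, 0, 0], [26, 0, 0, 0, 0]]]'>/dev/null;  python3 h.py 599 96.5 231 13
```

```text
go dx 0.5 dy 0.3 dz 1.4 turn 1.902 j6 -2.10 phi -238.1 [599.6  96.5 232.4] F [-0.1  0.2 -1. ] Mz -0.02 w 66.8 f 0.0
go dx -0.2 dy -0.2 dz 0.5 turn 1.901 j6 -2.10 phi -238.1 [598.7  96.6 231.5] F [-3.9  3.5  4.3] Mz -0.00 w 29.4 f 30.0
```

In the tool's units: 0.9 rad / 4 = 0.225.

```bash
python3 shift.py '[[[26, 0, 0, 0, 0.045], [26, 0, 0, 0, 0.09], [26, 0, 0, 0, 0.135], [26, 0, 0, 0, 0.18], [26, 0, 0, 0, 0.225]]]'>/dev/null; python3 h.py 599 96.5 231 13;python3 shift.py '[[[26, 0, 0, 0, 0.045], [26, 0, 0, 0, 0.09], [26, 0, 0, 0, 0.135], [26, 0, 0, 0, 0.18], [26, 0, 0, 0, 0.2]]]'>/dev/null; python3 h.py 599 96.5 231 13;python3 shift.py '[[[26, 0, 0, 0, 0.025], [26, 0, 0, 0, 0.04], [26, 0, 0, 0, 0.04]]]'>/dev/null; python3 h.py 599 96.5 231 13;
python3 shift.py '[[[26, 0, 0, 0, 0.0075], [26, 0, 0, 0, 0.0075]]]'>/dev/null; python3 h.py 599 96.5 231 13
```

```text
go dx -0.1 dy 0.1 dz 0.4 turn 0.995 j6 -1.19 phi 70.0 [598.9  96.4 231.4] F [-2.9  2.3  3.1] Mz 0.01 w 29.9 f 3.0
go dx 0.1 dy 0.2 dz 0.3 turn 0.198 j6 -0.39 phi 24.3 [598.8  96.3 231.3] F [-3.4  1.   3.6] Mz 0.04 w 29.9 f 30.0
go dx 0.2 dy 0.2 dz 0.3 turn 0.042 j6 -0.24 phi 15.4 [598.8  96.2 231.3] F [-3.7  1.6  4.4] Mz -0.03 w 29.7 f 30.0
go dx 0.2 dy 0.2 dz 0.3 turn 0.011 j6 -0.20 phi 13.6 [598.8  96.2 231.3] F [-4.1  1.9  4.8] Mz -0.07 w 29.7 f 30.0
```

In the tool's units: 0.03 rad / 4 = 0.0075.

```bash
python3 shift.py '[[[26, 0, 0, 0, 0.0075], [26, 0, 0, 0, 0.0075]]]'>/dev/null; python3 h.py 599 96.5 231 13;python3 shift.py '[[[26, 0, 0, 0, 0.0075], [26, 0, 0, 0, 0.0075]]]'>/dev/null; python3 h.py 599 96.5 231 13
```

```text
go dx 0.2 dy 0.2 dz 0.3 turn -0.019 j6 -0.18 phi 11.9 [598.8  96.3 231.3] F [-5.5  2.4  6. ] Mz 0.26 w 29.6 f 30.0
go dx 0.2 dy 0.2 dz 0.3 turn -0.049 j6 -0.15 phi 10.2 [598.8  96.3 231.3] F [-5.8  1.7  5.2] Mz 0.25 w 29.6 f 30.0
```

In the tool's units: -110 mm / 800 = -0.1375, -50 mm / 800 = -0.0625.

```bash
python3 shift.py '[[[92, 0, 0, 0, 0], [92, 0, 0, 0, 0], [92, 0, 0, 0, 0], [92, 0, 0, -0.0625, 0], [92, 0, 0, -0.1375, 0]]]'>/dev/null
cat > wr.py <<'E'
from h import *
def wrench(cam,zt=12):
    c=cap(cam);I=c['color'];hsv=cv2.cvtColor(I,cv2.COLOR_RGB2HSV);H,S,V=[hsv[...,i].astype(int) for i in range(3)]
    m=((H>100)&(H<122)&(S>140)&(V>110)).astype(np.uint8)
    out=[]
    for f in cv2.findContours(m,cv2.RETR_EXTERNAL,cv2.CHAIN_APPROX_NONE)[0]:
        if cv2.contourArea(f)<60: continue
        W=np.array([ray(c,*p[0],zt)[:2] for p in f],np.float32)
        (cx,cy),(w,h),a=cv2.minAreaRect(W)
        if abs(max(w,h)-114)>25 or min(w,h)>26: print('skip',cx,cy,w,h);continue
        a=np.radians(a if w>h else a+90)
        ce=np.array([cx,cy]);print('handle centre',ce.round(1),'len',round(max(w,h),1),'wid',round(min(w,h),1),'axis %.1f'%(np.degrees(a)%180))
wrench(*([sys.argv[1]]+list(map(float,sys.argv[2:]))))
E
python3 wr.py top;python3 wr.py scene; python3 wr.py wrist
```

```text
skip 346.8876647949219 -301.4547424316406 20.92153549194336 76.97122192382812
skip 694.639892578125 -594.1151123046875 37.02244186401367 36.53718185424805
skip 87.72672271728516 -299.5550537109375 57.54875946044922 181.68603515625
skip 148.00396728515625 -288.5755920410156 30.900545120239258 304.08367919921875
skip 365.8415832519531 -285.6759948730469 26.080257415771484 110.12850189208984
skip 206.3105010986328 -274.6548767089844 466.8695068359375 44.32844924926758
skip 887.2999267578125 -485.9246520996094 112.46576690673828 36.003570556640625
handle centre [447.8 194.3] len 107.6 wid 24.5 axis 100.4
skip 164.8883056640625 982.4442749023438 395.58465576171875 83.68171691894531
skip 1488.56640625 -364.5838317871094 431.15020751953125 95.61723327636719
handle centre [453.1 191.6] len 110.3 wid 14.1 axis 100.1
```

```bash
python3 h.py 452 170 331 10.1
```

```text
go dx 98.9 dy -132.4 dz 14.1 turn 0.002 j6 -0.15 phi 10.2 [599.9  96.1 345.1] F [-0.3 -0.1 -0.7] Mz 0.01 w 87.0 f 0.0
```

In the tool's units: -132 mm / 800 = -0.165, 99 mm / 800 = 0.1238.

```bash
python3 shift.py '[[[92, 0.0413, -0.055, 0, 0], [92, 0.0825, -0.11, 0, 0], [92, 0.1238, -0.165, 0.0175, 0], [92, 0.1238, -0.165, 0.0175, 0], [92, 0.1238, -0.165, 0.0175, 0]]]'>/dev/null;python3 wr.py wrist;python3 wr.py top; python3 h.py 452 199.5 181 10.1; python3 f.py wrist 599 96.5; python3 f.py wrist 612.3 276.3; python3 -c "
from h import *
cap('wrist','w3.png')"
```

```text
handle centre [451.9 192.8] len 110.7 wid 15.0 axis 100.0
skip 345.5864562988281 -300.583984375 20.72982406616211 80.09672546386719
skip 694.639892578125 -594.1151123046875 37.02244186401367 36.53718185424805
go dx 29.3 dy 4.5 dz 146.1 turn 0.001 j6 0.02 phi 10.2 [452.7 169.8 327.1] F [ 0.5  0.1 -0.5] Mz -0.04 w 92.1 f 0.0
foot [628.4  72.4] [165.8 153.7] yaw mod90 10.1
nut c ((609.1719970703125, 45.81987380981445), 67.27558898925781) 1194
red none
yellow none in range
white none in range
foot [621.  275.6] [ 80.9 107.5] yaw mod90 -7.2
nut c ((614.0194091796875, 274.83544921875), 23.1933536529541) 1497
red 85 [-15.6   2.8] ang 169.7
yellow 355 [12.1  7.1] ang 30.4
white 730 [-9.9  0.3] ang 178.2
```

View pics/w3.png

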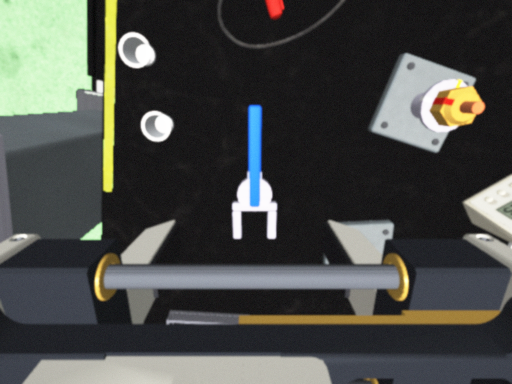

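F1's stripe sits at its white mark (169.7° measured, 173° expected). The wrench handle is seen at (255,155) in the image. Next I check the jaw tips and go down for the grasp.

```bash
python3 - <<'E'
from h import *
c=cap('wrist')
print([ray(c,u,v,11).round(1) for u,v in((237,238),(272,238),(255,105))])
E
python3 h.py 450.6 200.5 181 10
python3 shift.py '[[[60, 0.0188, 0.0025, 0.05, 0], [60, 0.0388, 0.005, 0.1, 0], [60, 0.0388, 0.005, 0.15, 0], [60, 0.0388, 0.005, 0.1725, 0], [60, 0.0388, 0.005, 0.1725, 0]]]'>/dev/null; python3 h.py 450.6 200.5 181 10
```

```text
[array([448.9,  91.7,  11. ]), array([490.5,  99.1,  11. ]), array([442.6, 246.9,  11. ])]
go dx 30.5 dy 3.7 dz 146.1 turn 0.003 j6 0.02 phi 10.1 [452.3 169.8 327.1] F [ 0.  -0.6 -0.3] Mz -0.03 w 91.7 f 0.0
go dx -0.7 dy 0.5 dz 7.0 turn 0.003 j6 0.09 phi 10.2 [450.  201.2 188. ] F [-0.1 -0.2  0.2] Mz 0.00 w 60.0 f 0.0
```

In the tool's units: 7 mm / 800 = 0.0088, 5 mm / 800 = 0.0063.

```bash
python3 shift.py '[[[60, -0.0019, 0.0006, 0.0063, 0], [8, -0.0019, 0.0006, 0.0088, 0], [8, -0.0019, 0.0006, 0.0088, 0], [8, -0.0019, 0.0006, 0.0088, 0], [8, -0.0019, 0.0006, 0.0088, 0]]]'>/dev/null;python3 shift.py '[[[8, 0, 0, 0, 0], [8, 0, 0, 0, 0], [8, 0, 0, 0, 0]]]' >/dev/null; python3 h.py 450.6 200.5 181 10
```

```text
go dx 0.5 dy -0.2 dz 1.3 turn 0.003 j6 0.08 phi 10.2 [450.9 200.1 182.3] F [-0.6 -0.3  3.1] Mz 0.00 w 13.2 f 30.0
```

In the tool's units: -108 mm / 800 = -0.135, -80 mm / 800 = -0.1, -0.3 rad / 4 = -0.075.

```bash
python3 shift.py '[[[8, 0, 0, -0.0375, 0], [8, 0, 0, -0.1, 0], [8, 0, 0, -0.135, 0], [8, 0, 0, -0.135, -0.0375], [8, 0, 0, -0.135, -0.075]]]'>/dev/null;python3 shift.py '[[[8, 0, 0, 0, -0.045], [8, 0, 0, 0, -0.09], [8, 0, 0, 0, -0.135], [8, 0, 0, 0, -0.18], [8, 0, 0, 0, -0.225]]]' >/dev/null; python3 h.py 488 226.3 235.5 112;python3 shift.py '[[[8, 0, 0, 0, -0.045], [8, 0, 0, 0, -0.09], [8, 0, 0, 0, -0.135], [8, 0, 0, 0, -0.145], [8, 0, 0, 0, -0.145]]]' >/dev/null; python3 h.py 488 226.3 235.5 112
```

```text
go dx -31.8 dy 32.8 dz 54.4 turn -0.571 j6 -1.12 phi 79.3 [450.7 200.  289.9] F [ 0.2 -0.5 -1.1] Mz 0.02 w 13.5 f 30.0
go dx -44.5 dy 10.3 dz 54.5 turn 0.003 j6 -1.70 phi -247.8 [450.7 200.  290. ] F [-0.  -0.6 -0.6] Mz 0.05 w 13.4 f 30.0
```

In the tool's units: 54.5 mm / 800 = 0.0681, -44.5 mm / 800 = -0.0556.

```bash
python3 shift.py '[[[8, -0.0556, 0.0129, 0, 0], [8, -0.0556, 0.0129, 0, 0], [8, -0.0556, 0.0129, 0.0375, 0], [8, -0.0556, 0.0129, 0.0681, 0], [8, -0.0556, 0.0129, 0.0681, 0]]]'>/dev/null; python3 h.py 488 226.3 235.5 112
python3 - <<'E'
from h import *
c=cap('top');s=cap('wrist')
I=c['color'][130:220,110:230];J=s['color'][90:390]
out=np.vstack([cv2.resize(I,(400,300),interpolation=2)]);out=np.hstack([out,cv2.resize(s['color'],(400,300))])
cv2.imwrite('pics/c4.png',cv2.cvtColor(out,cv2.COLOR_RGB2BGR))
np.save('s.npy',s['color'])
for X in([612,276.4,72],[612,276.4,51]): print(proj(s,X))
E
```

```text
go dx -1.0 dy 0.0 dz -1.4 turn 0.003 j6 -1.67 phi -247.9 [487.1 225.9 234.1] F [ 0.1  0.2 -0.7] Mz 0.05 w 13.8 f 30.0
[250.06162627 407.73816573]
[250.15413908 380.10485326]
```

View pics/c4.png

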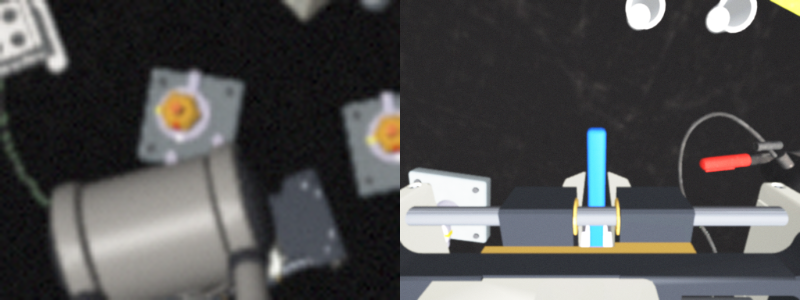

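The handle is aligned in the gripper, and F1's red stripe is over its white mark. I'll slide the jaws onto the nut in steps.

In the tool's units: -20 mm / 800 = -0.025, -15 mm / 800 = -0.0188.

```bash
python3 shift.py '[[[8, -0.01, 0, -0.0019, 0], [8, -0.0188, 0, -0.0019, 0], [8, -0.025, 0, -0.0019, 0], [8, -0.025, 0, -0.0019, 0]]]'>/dev/null; python3 h.py 530 243.3 235.5 112; python3 shift.py '[[[8, -0.0075, 0, 0, 0], [8, -0.015, 0, 0, 0], [8, -0.02, 0, 0, 0], [8, -0.02, 0, 0, 0]]]'>/dev/null; python3 h.py 530 243.3 235.5 112
```

```text
go dx -24.7 dy -0.1 dz 1.8 turn 0.003 j6 -1.66 phi -247.8 [507.1 234.1 237.3] F [ 0.3  0.7 -0.8] Mz -0.03 w 13.4 f 30.0
go dx -8.8 dy -0.1 dz 1.7 turn 0.003 j6 -1.66 phi -247.8 [521.8 240.  237.2] F [-0.3 -0.8 -1.1] Mz -0.00 w 13.8 f 30.0
```

Careful with the scale: shifts go in shares of 800 mm and turns go in shares of 4 rad. That gives: -8.5 mm / 800 = -0.0106, -4 mm / 800 = -0.005.

```bash
python3 shift.py '[[[8, -0.005, 0, 0.0019, 0], [8, -0.0106, 0, 0.0019, 0], [8, -0.0106, 0, 0.0019, 0]]]'>/dev/null; python3 h.py 530 243.3 235.5 112; python3 shift.py '[[[8, 0, -0.0025, 0, 0], [8, 0, -0.0025, 0, 0]]]'>/dev/null; python3 h.py 530 243.3 235.5 112;python3 shift.py '[[[8, 0, 0.005, 0, 0], [8, 0, 0.005, 0, 0]]]'>/dev/null; python3 h.py 530 243.3 235.5 112
```

```text
go dx -0.4 dy -0.1 dz 0.2 turn 0.003 j6 -1.66 phi -247.8 [529.6 243.2 235.7] F [-0.2 -1.1 -0.8] Mz 0.03 w 13.4 f 30.0
go dx -0.6 dy 1.8 dz 0.3 turn 0.003 j6 -1.66 phi -247.8 [530.1 241.4 235.8] F [ 0.5  2.2 -1.1] Mz 0.19 w 14.0 f 30.0
go dx -0.6 dy -2.0 dz 0.3 turn 0.003 j6 -1.65 phi -247.8 [528.7 244.9 235.8] F [ 1.7 -1.1 -1.3] Mz -0.12 w 13.6 f 30.1
```

In the tool's units: 58.3 mm / 800 = 0.0729, 48 mm / 800 = 0.06, 0.75 rad / 4 = 0.1875.

```bash
python3 shift.py '[[[8, -0.002, 0.014, 0, 0.0375], [8, -0.0056, 0.0303, 0, 0.075], [8, -0.0116, 0.0456, 0, 0.1125], [8, -0.02, 0.06, 0, 0.15], [8, -0.0304, 0.0729, 0, 0.1875]]]'>/dev/null
cat > arc.py <<'E'
from h import *
nx,ny,L=map(float,sys.argv[1:4])
o=bot.get_obs();p=o['tool_pos'];d=p[:2]-[nx,ny]
print('r %.1f ang %.1f'%(np.hypot(*d),np.degrees(np.arctan2(d[1],d[0]))%360))
for h in map(float,sys.argv[4:]):
    go(nx+L*np.cos(np.radians(h)),ny+L*np.sin(np.radians(h)),235.5,h-90)
E
python3 arc.py 612 276.4 88.5 150
```

```text
r 88.7 ang 159.0
go dx -1.3 dy 13.9 dz 0.2 turn 0.156 j6 -0.80 phi 69.0 [529.2 308.2 235.7] F [ 2.  -4.1 -0.5] Mz 0.21 w 13.5 f 30.0
```

In the tool's units: 60.3 mm / 800 = 0.0754, 50 mm / 800 = 0.0625, 0.75 rad / 4 = 0.1875.

```bash
python3 shift.py '[[[8, -0.0014, 0.0165, 0, 0.0375], [8, -0.0051, 0.0328, 0, 0.075], [8, -0.0113, 0.0481, 0, 0.1125], [8, -0.0195, 0.0625, 0, 0.15], [8, -0.03, 0.0754, 0, 0.1875]]]'>/dev/null; python3 arc.py 612 276.4 88.5 109; python3 f.py top 612.3 276.3
```

```text
r 89.0 ang 116.2
go dx -1.2 dy 11.0 dz -0.1 turn 0.122 j6 -0.01 phi 26.0 [572.8 356.3 235.4] F [-0.4 -1.8 -0.7] Mz 0.18 w 13.5 f 30.1
foot [604.  290.6] [105.6 124. ] yaw mod90 1.6
nut c ((610.806396484375, 276.99444580078125), 15.388689994812012) 87
red none
yellow none
white none
```

In the tool's units: 11 mm / 800 = 0.0138, 6 mm / 800 = 0.0075, 0.12 rad / 4 = 0.03.

```bash
python3 shift.py '[[[8, -0.0008, 0.0075, 0, 0.015], [8, -0.0015, 0.0138, 0, 0.03], [8, -0.0015, 0.0138, 0, 0.03]]]'>/dev/null; python3 arc.py 612 276.4 88.5 109
python3 - <<'E'
from h import *
c=cap('top');s=cap('scene');u,v=proj(s,[612,276,60]).astype(int);a,b=proj(c,[612,276,60]).astype(int)
f=lambda I,u,v:cv2.resize(I[v-24:v+24,u-32:u+32],(400,300),interpolation=2)
cv2.imwrite('pics/c5.png',cv2.cvtColor(np.hstack([f(c['color'],a,b),f(s['color'],u,v)]),cv2.COLOR_RGB2BGR))
E
```

```text
r 88.7 ang 109.2
go dx -0.2 dy 0.4 dz -0.1 turn 0.009 j6 0.10 phi 19.5 [582.7 360.2 235.4] F [-2.7  3.6 -0.6] Mz 0.12 w 13.7 f 30.0
```

View pics/c5.png

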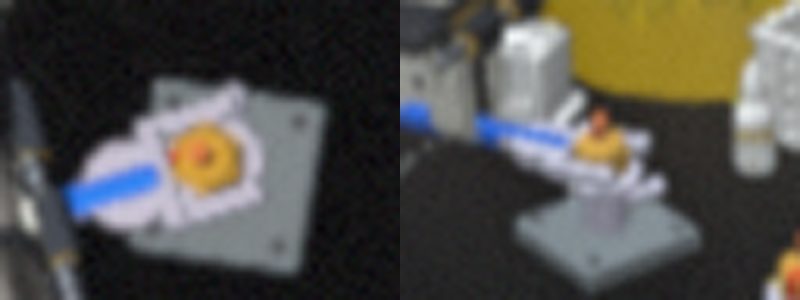

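The jaws sit squarely on the nut and the stripe points at the yellow side. I'll back off through the play until it is unloaded, then withdraw.

In the tool's units: -3 mm / 800 = -0.0038, -0.1 mm / 800 = -0.0001, -0.035 rad / 4 = -0.0088.

```bash
python3 shift.py '[[[8, -0.0001, -0.0038, 0, -0.0088], [8, -0.0001, -0.0038, 0, -0.0088]]]'>/dev/null; python3 arc.py 612 276.4 88.5 109;python3 shift.py '[[[8, -0.0001, -0.0033, 0, -0.0075], [8, -0.0001, -0.0033, 0, -0.0075]]]'>/dev/null; python3 arc.py 612 276.4 88.5 109
```

```text
r 88.6 ang 111.1
go dx -0.2 dy 3.2 dz 0.4 turn 0.043 j6 0.07 phi 21.5 [580.2 359.1 235.9] F [-2.9  5.5 -1.1] Mz -0.00 w 13.6 f 30.0
r 88.5 ang 112.7
go dx -0.2 dy 5.7 dz 0.4 turn 0.072 j6 0.04 phi 23.2 [577.8 358.  235.9] F [-3.   5.  -1.4] Mz -0.07 w 13.8 f 30.0
```

In the tool's units: 45 mm / 800 = 0.0563, 30 mm / 800 = 0.0375.

```bash
python3 shift.py '[[[8, 0.0063, 0, 0, 0], [8, 0.015, 0, 0, 0], [8, 0.025, 0, 0, 0], [8, 0.0375, 0, 0, 0], [8, 0.0563, 0, 0, 0]]]'>/dev/null; python3 h.py 500 10 290 20; python3 f.py top 612.3 276.3;  python3 shift.py '[[[8, 0.0125, 0, -0.0313, 0], [8, 0.0125, 0, -0.0675, 0], [8, 0.0125, 0, -0.0675, 0]]]'>/dev/null; python3 h.py 455.5 -12.6 290 132.5
python3 - <<'E'
from h import *
c=cap('top');s=cap('wrist');u,v=proj(s,[612,276,60]).astype(int);a,b=proj(c,[612,276,60]).astype(int)
f=lambda I,u,v:cv2.resize(I[v-24:v+24,u-32:u+32],(400,300),interpolation=2)
cv2.imwrite('pics/c6.png',cv2.cvtColor(np.hstack([f(c['color'],a,b),cv2.resize(s['color'],(400,300))]),cv2.COLOR_RGB2BGR))
E
```

```text
go dx -335.1 dy -208.3 dz -54.2 turn 0.054 j6 0.11 phi 23.1 [560.2 400.  235.8] F [ 0.4 -0.5 -0.4] Mz -0.02 w 13.2 f 30.0
foot [611.2 291.2] [ 91.1 124.6] yaw mod90 1.6
nut c ((610.5484619140625, 277.0899963378906), 15.351287841796875) 86
red none
yellow none
white none
go dx -348.1 dy -258.9 dz 2.4 turn -1.909 j6 0.12 phi 23.1 [556.8 409.2 292.4] F [-0.2  0.1  0.5] Mz 0.00 w 13.4 f 30.0
```

View pics/c6.png

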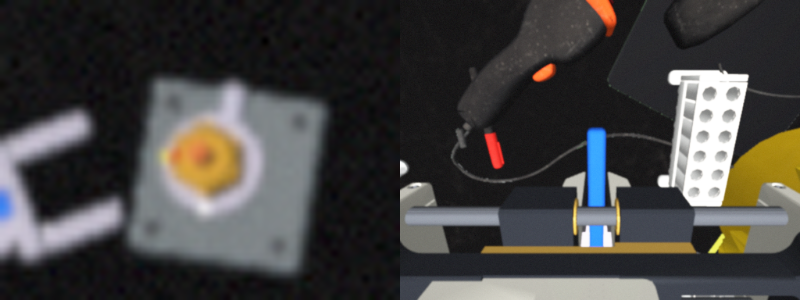

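F1's red stripe is at its yellow mark. Now to F2.

In the tool's units: -255 mm / 800 = -0.3188, -204 mm / 800 = -0.255, -0.9 rad / 4 = -0.225.

```bash
python3 shift.py '[[[8, -0.0638, -0.0388, 0, -0.045], [8, -0.1275, -0.0775, 0, -0.09], [8, -0.1913, -0.1163, 0, -0.135], [8, -0.255, -0.155, 0, -0.18], [8, -0.3188, -0.1938, 0, -0.225]]]'>/dev/null; python3 h.py 499.3 5.1 290 132.5
```

```text
go dx -15.6 dy -109.3 dz -1.7 turn -1.015 j6 -1.22 phi 74.3 [513.8 114.6 288.3] F [ 0.6 -0.1 -0.8] Mz 0.06 w 13.3 f 30.0
```

In the tool's units: -109.3 mm / 800 = -0.1366, -109 mm / 800 = -0.1363, -0.9 rad / 4 = -0.225.

```bash
python3 shift.py '[[[8, -0.0063, -0.045, 0, -0.045], [8, -0.0125, -0.09, 0, -0.09], [8, -0.0188, -0.1363, 0, -0.135], [8, -0.0195, -0.1366, 0, -0.18], [8, -0.0195, -0.1366, 0, -0.225]]]'>/dev/null; python3 shift.py '[[[8, 0, 0, 0, -0.0288], [8, 0, 0, 0, -0.0288], [8, 0, 0, 0.0375, -0.0288], [8, 0, 0, 0.0663, -0.0288], [8, 0, 0, 0.0663, -0.0288]]]'>/dev/null; python3 h.py 499.3 5.1 235.5 132.5; python3 f.py top 599 96.5; python3 wr.py wrist 63
```

```text
go dx 1.1 dy -1.9 dz -0.6 turn -0.008 j6 -2.44 phi -227.9 [498.8   7.2 234.9] F [-0.1  0.3 -0.7] Mz -0.02 w 13.5 f 30.0
foot [589.1  86.7] [108.6 107.3] yaw mod90 6.4
nut c ((597.4140014648438, 97.3001480102539), 14.679597854614258) 82
red none
yellow none
white none
skip 487.15472412109375 -2.689115524291992 66.60240173339844 15.21444320678711
```

In the tool's units: -25 mm / 800 = -0.0313, -1.9 mm / 800 = -0.0024, -0.008 rad / 4 = -0.002.

```bash
python3 shift.py '[[[8, -0.0063, -0.0024, 0, -0.002], [8, -0.015, -0.0024, 0, -0.002], [8, -0.025, -0.0024, 0, -0.002], [8, -0.0313, -0.0024, 0, -0.002], [8, -0.0313, -0.0024, 0, -0.002]]]'>/dev/null; python3 arc.py 598.8 96.3 89 222.5;python3 shift.py '[[[8, -0.0063, 0, 0, 0], [8, -0.0125, 0, 0, 0], [8, -0.0175, 0, 0, 0], [8, -0.0175, 0, 0, 0]]]'>/dev/null; python3 arc.py 598.8 96.3 89 222.5
```

```text
r 107.8 ang 222.9
go dx -18.8 dy 0.6 dz 1.2 turn 0.003 j6 -2.42 phi -227.3 [519.8  22.9 236.7] F [-0.5 -0.2 -0.7] Mz 0.08 w 13.1 f 30.0
r 94.0 ang 222.9
go dx -5.0 dy 0.7 dz 1.2 turn 0.003 j6 -2.40 phi -227.4 [530.   32.3 236.7] F [ 0.1  0.4 -2.7] Mz 0.10 w 13.5 f 30.0
```

In the tool's units: -4.5 mm / 800 = -0.0056, -2 mm / 800 = -0.0025.

```bash
python3 shift.py '[[[8, -0.0025, 0.0006, 0.0006, 0], [8, -0.0056, 0.0006, 0.0013, 0], [8, -0.0056, 0.0006, 0.0013, 0]]]'>/dev/null; python3 arc.py 598.8 96.3 89.3 222.5; python3 shift.py '[[[8, 0, 0.0025, 0, 0], [8, 0, 0.0025, 0, 0]]]'>/dev/null; python3 arc.py 598.8 96.3 89 222.5;python3 shift.py '[[[8, 0, -0.005, 0, 0], [8, 0, -0.005, 0, 0]]]'>/dev/null; python3 arc.py 598.8 96.3 89.3 222.5
```

```text
r 89.7 ang 222.7
go dx -0.4 dy 0.4 dz 0.2 turn 0.002 j6 -2.39 phi -227.4 [532.9  35.4 235.7] F [ 0.5  0.2 -1. ] Mz 0.01 w 13.6 f 30.0
r 89.8 ang 221.5
go dx -0.8 dy -1.6 dz 0.4 turn 0.002 j6 -2.39 phi -227.4 [531.5  36.8 235.9] F [ 0.3  0.2 -1.9] Mz -0.05 w 13.4 f 30.0
r 90.0 ang 223.8
go dx -0.7 dy 2.0 dz -0.0 turn 0.003 j6 -2.40 phi -227.4 [533.8  34.  235.5] F [-2.2  2.2 -1. ] Mz 0.24 w 13.6 f 30.1
```

In the tool's units: 62.9 mm / 800 = 0.0786, 52.4 mm / 800 = 0.0655, 0.75 rad / 4 = 0.1875.

```bash
python3 shift.py '[[[8, -0.002, 0.0191, 0, 0.0375], [8, -0.0058, 0.0355, 0, 0.075], [8, -0.0119, 0.051, 0, 0.1125], [8, -0.0203, 0.0655, 0, 0.15], [8, -0.0308, 0.0786, 0, 0.1875]]]'>/dev/null
python3 arc.py 598.8 96.3 89.3 150
```

```text
r 89.5 ang 179.7
go dx -11.7 dy 44.2 dz 0.1 turn 0.513 j6 -1.52 phi 89.4 [509.3  96.8 235.6] F [-0.5 -1.9 -1.5] Mz 0.19 w 13.2 f 30.1
```

In the tool's units: 60.9 mm / 800 = 0.0761, 50.4 mm / 800 = 0.063, 0.75 rad / 4 = 0.1875.

```bash
python3 shift.py '[[[8, -0.0013, 0.0166, 0, 0.0375], [8, -0.005, 0.033, 0, 0.075], [8, -0.0113, 0.0485, 0, 0.1125], [8, -0.0196, 0.063, 0, 0.15], [8, -0.03, 0.0761, 0, 0.1875]]]'>/dev/null
python3 arc.py 598.8 96.3 89.3 129; python3 shift.py '[[[8, -0.0008, 0.0075, 0, 0.0163], [8, -0.0015, 0.0144, 0, 0.0325], [8, -0.0015, 0.0144, 0, 0.0325]]]'>/dev/null;python3 arc.py 598.8 96.3 89.3 129
python3 shift.py '[[[8, 0, -0.0038, 0, -0.0088], [8, -0.0001, -0.0075, 0, -0.0175], [8, -0.0001, -0.0075, 0, -0.0175]]]'>/dev/null;python3 arc.py 598.8 96.3 89.3 129
python3 - <<'E'
from h import *
c=cap('top');s=cap('scene');u,v=proj(s,[599,96,60]).astype(int);a,b=proj(c,[599,96,60]).astype(int)
f=lambda I,u,v:cv2.resize(I[v-24:v+24,u-32:u+32],(400,300),interpolation=2)
cv2.imwrite('pics/c7.png',cv2.cvtColor(np.hstack([f(c['color'],a,b),f(s['color'],u,v)]),cv2.COLOR_RGB2BGR))
E
```

```text
r 89.6 ang 136.7
go dx -1.1 dy 11.9 dz -0.2 turn 0.130 j6 -0.66 phi 46.4 [533.6 157.8 235.3] F [-1.  -1.8 -1.4] Mz 0.15 w 13.4 f 30.1
r 89.3 ang 129.3
go dx -0.1 dy 0.5 dz -0.2 turn 0.005 j6 -0.53 phi 39.3 [542.2 165.4 235.3] F [-3.2  1.8  0. ] Mz 0.16 w 13.1 f 30.0
r 89.3 ang 133.2
go dx -0.3 dy 6.6 dz 0.1 turn 0.075 j6 -0.60 phi 43.3 [537.6 161.4 235.6] F [-3.8  2.9 -1.6] Mz 0.05 w 13.4 f 30.0
```

View pics/c7.png

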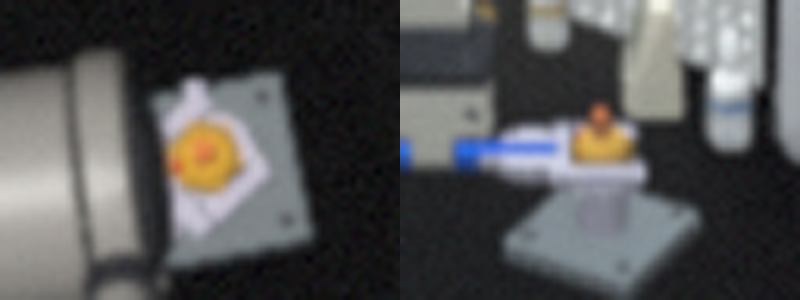

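F2's stripe points at about 105°, and the yellow mark is at 103°. Withdrawing.

```bash
python3 shift.py '[[[8, 0.005, 0, 0, 0], [8, 0.015, 0, 0, 0], [8, 0.0275, 0, 0, 0], [8, 0.0425, 0, 0, 0], [8, 0.0625, 0, 0, 0]]]'>/dev/null;python3 shift.py '[[[8, 0, 0, -0.0375, 0], [8, 0, 0, -0.0625, 0], [8, 0, 0, -0.0625, 0]]]'>/dev/null; python3 h.py 440 -100 290 6
python3 - <<'E'
from h import *
c=cap('top')
f=lambda I,u,v:cv2.resize(I[v-24:v+24,u-32:u+32],(400,300),interpolation=2)
P=[]
for X in([612,276.4,60],[598.8,96.3,60]):
    u,v=proj(c,X).astype(int);P.append(f(c['color'],u,v))
cv2.imwrite('pics/c8.png',cv2.cvtColor(np.hstack(P),cv2.COLOR_RGB2BGR))
# tray
hsv=cv2.cvtColor(c['color'],cv2.COLOR_RGB2HSV);m=((hsv[...,1]<70)&(hsv[...,2]>60)).astype(np.uint8)
for q in cv2.findContours(m,cv2.RETR_EXTERNAL,cv2.CHAIN_APPROX_NONE)[0]:
    r=cv2.minAreaRect(np.array([ray(c,*p[0],18)[:2] for p in q],np.float32))
    if 90<min(r[1])<180 and max(r[1])<220: print(r)
E
```

```text
go dx -173.6 dy -251.1 dz -2.9 turn 0.651 j6 -0.52 phi 43.3 [503.7 198.5 287.1] F [-0.  -0.4 -1.2] Mz 0.01 w 13.4 f 30.0
((440.47216796875, -128.9730987548828), (114.763916015625, 194.59262084960938), 6.021604061126709)
((513.894775390625, -366.19219970703125), (134.00306701660156, 151.76907348632812), 79.3785629272461)
((589.0030517578125, 118.50953674316406), (90.7129135131836, 138.01963806152344), 20.10150718688965)
```

View pics/c8.png

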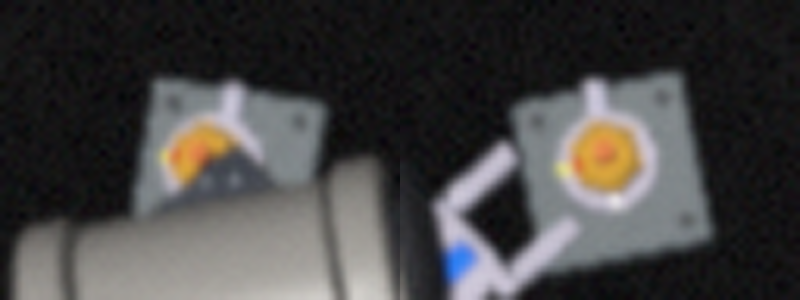

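Both stripes are at the yellow marks. The tray is at (440.5,−129) with yaw 6°. Taking the wrench there.

In the tool's units: -251 mm / 800 = -0.3138, -173 mm / 800 = -0.2163, 0.65 rad / 4 = 0.1625.

```bash
python3 h.py 437.5 -100.2 290 6;python3 shift.py '[[[8, -0.0425, -0.0625, 0, 0.0325], [8, -0.085, -0.125, 0, 0.065], [8, -0.1288, -0.1875, 0, 0.0975], [8, -0.1725, -0.2513, 0, 0.13], [8, -0.2163, -0.3138, 0, 0.1625]]]'>/dev/null; python3 h.py 437.5 -100.2 189 6
```

```text
go dx -172.1 dy -252.6 dz -4.1 turn 0.651 j6 -0.52 phi 43.3 [503.4 198.3 285.9] F [-0.5  0.  -1.4] Mz -0.00 w 13.0 f 30.0
go dx 1.6 dy -0.9 dz 95.7 turn -0.004 j6 -0.50 phi 5.8 [ 438.5 -101.7  284.7] F [ 1.   0.4 -0.9] Mz 0.02 w 13.5 f 30.0
```

In the tool's units: 94 mm / 800 = 0.1175, 88 mm / 800 = 0.11.

```bash
python3 shift.py '[[[8, 0.002, -0.0011, 0.05, 0], [8, 0.002, -0.0011, 0.0938, 0], [8, 0.002, -0.0011, 0.11, 0], [8, 0.002, -0.0011, 0.1175, 0], [8, 0.002, -0.0011, 0.1175, 0]]]'>/dev/null; python3 h.py 437.5 -100.2 189 6
```

```text
go dx -1.5 dy -1.5 dz 3.0 turn 0.001 j6 -0.50 phi 6.0 [438.8 -98.6 192. ] F [-0.2 -0.3 -0.7] Mz -0.04 w 13.3 f 30.0
```

In the tool's units: 2 mm / 800 = 0.0025.

```bash
python3 shift.py '[[[8, 0, 0, 0.0025, 0], [8, 0, 0, 0.0025, 0]]]'>/dev/null; python3 h.py 437.5 -100.2 189 6;python3 shift.py '[[[8, 0, 0, 0.0019, 0], [8, 0, 0, 0.0019, 0]]]'>/dev/null; python3 h.py 437.5 -100.2 189 6
```

```text
go dx -1.3 dy -1.4 dz 1.3 turn 0.000 j6 -0.50 phi 6.0 [438.7 -98.7 190.3] F [-0.3 -0.5 -0.8] Mz -0.02 w 13.2 f 30.0
go dx -1.3 dy -1.2 dz -0.7 turn 0.000 j6 -0.50 phi 6.0 [438.5 -98.8 188.3] F [ 0.9  1.  -1.2] Mz -0.07 w 13.5 f 30.0
```

In the tool's units: -110 mm / 800 = -0.1375, -60 mm / 800 = -0.075.

```bash
python3 shift.py '[[[34, 0, 0, 0, 0], [34, 0, 0, 0, 0], [34, 0, 0, 0, 0]]]'>/dev/null;python3 shift.py '[[[34, 0, 0, -0.025, 0], [34, 0, 0, -0.075, 0], [34, 0, 0, -0.1375, 0], [34, 0, 0, -0.1375, 0]]]'>/dev/null; python3 h.py 437.5 -180 300 6; python3 wr.py wrist 17;python3 - <<'E'
from h import *
s=cap('wrist');t=cap('top')
u,v=proj(t,[520,-350,60]).astype(int)
out=np.hstack([cv2.resize(s['color'],(400,300)),cv2.resize(t['color'][v-36:v+36,u-48:u+48],(400,300),interpolation=2)])
cv2.imwrite('pics/c9.png',cv2.cvtColor(out,cv2.COLOR_RGB2BGR));print(u,v)
E
```

```text
go dx -80.2 dy -10.4 dz 1.5 turn 0.000 j6 -0.50 phi 6.0 [439.4 -99.1 301.5] F [-0.2  0.5 -0.3] Mz -0.01 w 34.1 f 0.0
handle centre [ 438.7 -106.1] len 111.7 wid 14.5 axis 95.4
385 201
```

View pics/c9.png

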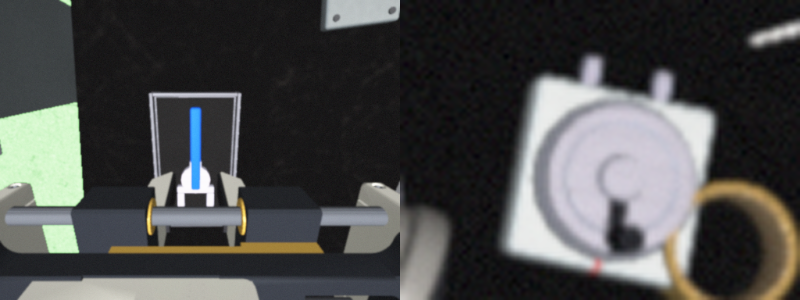

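The wrench lies straight in the tray (handle centre (438.7,−106)). The pump knob is near (392,222) in the top image, over the red mark at (384,229). Next I hover near the pump to measure it.

```bash
python3 - <<'E'
from h import *
t=cap('top')
print('wheel',ray(t,390.5,207.5,58),'knobtop',ray(t,392.7,222.6,100),'red',ray(t,384.3,229,45))
E
python3 h.py 475 -350 340 -40
```

```text
wheel [ 503.50039598 -364.64596752   58.        ] knobtop [ 459.79063064 -358.81154766  100.        ] red [ 443.13646722 -350.60013999   45.        ]
go dx -253.9 dy 10.4 dz -42.9 turn 0.803 j6 -0.50 phi 6.0 [438.1 -98.6 297.1] F [ 0.3 -0.2  0.1] Mz 0.04 w 34.4 f 0.0
```

In the tool's units: -240 mm / 800 = -0.3, -180 mm / 800 = -0.225, 0.8 rad / 4 = 0.2.

```bash
python3 shift.py '[[[60, 0, 0, -0.0538, 0.04], [60, -0.075, 0.0038, -0.0538, 0.08], [60, -0.15, 0.0063, -0.0538, 0.12], [60, -0.225, 0.01, -0.0538, 0.16], [60, -0.3, 0.0125, -0.0538, 0.2]]]'>/dev/null; python3 shift.py '[[[60, 0, 0, 0, 0], [60, 0, 0, 0, 0]]]'>/dev/null; python3 h.py 460 -358.5 243 -40
python3 - <<'E'
from h import *
c=cap('wrist','wp.png');print(proj(c,[503.5,-364.6,58]),proj(c,[460,-358.8,100]))
E
```

```text
go dx -25.7 dy 4.1 dz 96.4 turn 0.004 j6 -0.06 phi -39.8 [ 473.3 -336.1  339.4] F [ 0.2  0.4 -0.2] Mz -0.03 w 60.0 f 0.0
[293.99482099 188.97640693] [257.61935769 228.91883777]
```

View pics/wp.png

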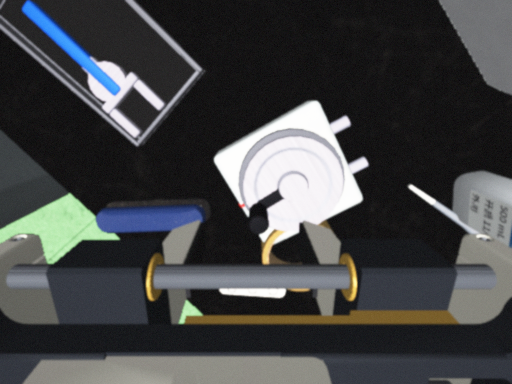

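Run:
```python
from h import *
c=cap('wrist');a=ray(c,293,187,60);k=ray(c,258,223,100)
print(a,k,np.hypot(*(a-k)[:2]))
b=(c['color'].max(2)<45).astype(np.uint8);w=(c['color'].min(2)>120).astype(np.uint8);w[:, :210]=0;w[:130]=0;w[232:]=0
ys,xs=np.nonzero(b[180:238,240:275]);print(xs.min()+240,xs.max()+240,ys.min()+180,ys.max()+180)
for r in range(196,236,3): 
    q=np.nonzero(b[r,238:300])[0]; print(r,q.min()+238 if len(q) else None,q.max()+238 if len(q) else None,len(q))
```

```text
[ 504.44982254 -361.33222327   60.        ] [ 464.05162587 -354.32460141  100.        ] 41.0014762923214
240 274 197 237
196 None None 0
199 271 278 4
202 260 272 6
205 255 268 14
208 238 265 16
211 238 265 21
214 238 266 24
217 238 266 25
220 238 266 21
223 238 266 20
226 238 266 23
229 238 264 27
232 238 260 23
235 238 299 24
```

In the tool's units: 95 mm / 800 = 0.1188, 75 mm / 800 = 0.0938.

```bash
python3 h.py 462.5 -356 244 -40; python3 shift.py '[[[60, -0.0275, 0.0063, 0, 0], [60, -0.0275, 0.0063, 0.05, 0], [60, -0.0275, 0.0063, 0.0938, 0], [60, -0.0275, 0.0063, 0.1188, 0], [60, -0.0275, 0.0063, 0.1188, 0]]]'>/dev/null; python3 h.py 462.5 -356 244 -40
```

```text
go dx -23.1 dy 4.8 dz 96.5 turn 0.005 j6 -0.05 phi -39.7 [ 473.6 -335.2  340.5] F [-0.6 -0.5 -0.5] Mz -0.01 w 60.1 f 0.0
go dx 0.2 dy -0.4 dz 1.0 turn 0.004 j6 -0.09 phi -39.8 [ 462.7 -356.4  245. ] F [-0.1 -0.1  0.9] Mz 0.01 w 59.7 f 0.0
```

In the tool's units: 1 mm / 800 = 0.0013.

```bash
python3 shift.py '[[[14, 0, 0, 0.0013, 0], [14, 0, 0, 0.0013, 0], [14, 0, 0, 0.0013, 0], [14, 0, 0, 0.0013, 0], [14, 0, 0, 0.0013, 0]]]'>/dev/null; python3 h.py 462.5 -356 244 -40;python3 shift.py '[[[14, 0, 0, 0, 0], [14, 0, 0, 0, 0], [14, 0, 0, 0, 0]]]'>/dev/null; python3 h.py 462.5 -356 244 -40
```

```text
go dx -0.2 dy -1.0 dz 1.4 turn 0.003 j6 -0.09 phi -39.8 [ 463.4 -356.5  245.4] F [-0.6  0.5  1.4] Mz 0.00 w 18.3 f 30.0
go dx -0.1 dy -1.0 dz 1.4 turn 0.003 j6 -0.09 phi -39.8 [ 463.4 -356.6  245.4] F [ 0.3 -0.   3.3] Mz 0.00 w 18.3 f 30.0
```

```bash
cat > cr.py <<'E'
from h import *
ax=np.array([float(sys.argv[1]),float(sys.argv[2])]);R=42
o=bot.get_obs();yaw=o['tcp_rot'][2];d=o['tool_pos'][:2]-ax
X=np.array([np.cos(yaw),np.sin(yaw)]);Y=np.array([np.sin(yaw),-np.cos(yaw)])
a=np.arctan2(d[1],d[0]);print('ang %.1f r %.1f'%(np.degrees(a)%360,np.hypot(*d)),'F',o['contact_force'].round(1),'radial %.1f'%(o['contact_force'][:2]@d/np.hypot(*d)),'w %.1f f %.1f z %.1f'%(o['grip_width'],o['finger_force'],o['tool_pos'][2]),'phi %.1f'%(np.degrees(yaw)-90))
for k in range(1,6):
    b=a-np.radians(15*k);e=R*np.array([np.cos(b),np.sin(b)])-d;print('%.1f %.1f'%(e@X,e@Y),end=' | ')
print()
E
python3 cr.py 504 -363
```

```text
ang 171.0 r 41.1 F [ 0.3 -0.   3.3] radial -0.3 w 18.3 f 30.0 z 245.4 phi -39.8
9.6 -5.1 | 20.5 -6.7 | 31.4 -5.4 | 41.5 -1.4 | 50.3 5.2 |
```

In the tool's units: 50.3 mm / 800 = 0.0629, 41.5 mm / 800 = 0.0519.

```bash
python3 shift.py '[[[14, 0.012, -0.0064, 0, 0], [14, 0.0256, -0.0084, 0, 0], [14, 0.0393, -0.0068, 0, 0], [14, 0.0519, -0.0018, 0, 0], [14, 0.0629, 0.0065, 0, 0]]]'>/dev/null; python3 cr.py 504 -363
```

```text
ang 95.0 r 43.3 F [-2.4  0.5  5.5] radial 0.7 w 18.2 f 30.0 z 245.4 phi -39.8
5.7 9.6 | 9.9 19.8 | 11.3 30.7 | 9.8 41.5 | 5.6 51.6 |
```

In the tool's units: 51.6 mm / 800 = 0.0645, 41.5 mm / 800 = 0.0519.

```bash
python3 shift.py '[[[14, 0.0071, 0.012, 0, 0], [14, 0.0124, 0.0248, 0, 0], [14, 0.0141, 0.0384, 0, 0], [14, 0.0123, 0.0519, 0, 0], [14, 0.007, 0.0645, 0, 0]]]'>/dev/null; python3 cr.py 504 -363
```

```text
ang 19.8 r 43.2 F [1.5 1.9 4.7] radial 2.1 w 18.3 f 30.0 z 245.4 phi -39.7
-7.7 8.1 | -16.5 14.7 | -26.7 18.8 | -37.5 20.1 | -48.4 18.6 |
```

In the tool's units: -48.4 mm / 800 = -0.0605, -37.5 mm / 800 = -0.0469.

```bash
python3 shift.py '[[[14, -0.0096, 0.0101, 0, 0], [14, -0.0206, 0.0184, 0, 0], [14, -0.0334, 0.0235, 0, 0], [14, -0.0469, 0.0251, 0, 0], [14, -0.0605, 0.0233, 0, 0]]]'>/dev/null; python3 cr.py 504 -363
```

```text
ang 300.6 r 41.8 F [-1.8  7.6  8.8] radial -7.5 w 18.5 f 30.0 z 245.3 phi -39.8
-9.8 -4.8 | -18.0 -12.1 | -23.9 -21.3 | -27.3 -31.8 | -27.9 -42.7 |
```

```bash
python3 cr.py 504.3 -361.8
```

```text
ang 299.5 r 42.7 F [-1.8  7.6  8.8] radial -7.5 w 18.5 f 30.0 z 245.3 phi -39.8
-9.4 -5.8 | -17.4 -13.3 | -23.2 -22.6 | -26.4 -33.1 | -26.7 -44.1 |
```

In the tool's units: -43.7 mm / 800 = -0.0546, -32.7 mm / 800 = -0.0409.

```bash
python3 shift.py '[[[14, -0.0113, -0.0065, 0, 0], [14, -0.0213, -0.016, 0, 0], [14, -0.0285, -0.0278, 0, 0], [14, -0.0325, -0.0409, 0, 0], [14, -0.0329, -0.0546, 0, 0]]]'>/dev/null; python3 cr.py 504.3 -361.8; python3 h.py 463.2 -355.8 245.3 -39.8
```

```text
ang 225.2 r 41.4 F [5.3 3.  5. ] radial -5.8 w 18.2 f 30.0 z 245.4 phi -39.9
1.7 -10.8 | 6.8 -20.5 | 14.2 -28.6 | 23.4 -34.5 | 33.9 -37.8 | 
go dx 19.5 dy -31.8 dz 0.1 turn -0.001 j6 -0.12 phi -39.9 [ 475.2 -391.2  245.4] F [5.3 3.  5. ] Mz 0.02 w 18.2 f 30.0
```

In the tool's units: -33.2 mm / 800 = -0.0415, 20.6 mm / 800 = 0.0258.

```bash
python3 shift.py '[[[14, 0.0021, -0.0135, 0, 0], [14, 0.0085, -0.0256, 0, 0], [14, 0.0178, -0.0358, 0, 0], [14, 0.0258, -0.0415, 0, 0], [14, 0.0258, -0.0415, 0, 0]]]'>/dev/null; python3 cr.py 504.3 -361.8
python3 - <<'E'
from h import *
t=cap('top');u,v=proj(t,[480,-350,60]).astype(int)
cv2.imwrite('pics/c10.png',cv2.cvtColor(cv2.resize(t['color'][v-36:v+36,u-48:u+48],(400,300),interpolation=2),cv2.COLOR_RGB2BGR))
E
```

```text
ang 168.8 r 41.5 F [ 5.8 -0.3  3.9] radial -5.8 w 18.2 f 30.0 z 245.4 phi -39.8
10.0 -4.3 | 20.9 -5.5 | 31.7 -3.8 | 41.8 0.6 | 50.3 7.5 |
```

In the tool's units: -60 mm / 800 = -0.075, -30 mm / 800 = -0.0375.

```bash
python3 shift.py '[[[60, 0, 0, 0, 0], [60, 0, 0, 0, 0], [60, 0, 0, 0, 0], [60, 0, 0, -0.0375, 0], [60, 0, 0, -0.075, 0]]]'>/dev/null; python3 shift.py '[[[60, 0.0275, -0.0063, -0.0438, 0], [60, 0.0275, -0.0063, -0.0438, 0], [60, 0.0275, -0.0063, -0.0438, 0]]]'>/dev/null
python3 - <<'E'
from h import *
c=cap('wrist');w=cap('top')
u,v=proj(w,[450,-230,30]).astype(int)
cv2.imwrite('pics/c11.png',cv2.cvtColor(np.hstack([cv2.resize(c['color'],(400,300)),cv2.resize(w['color'][v-60:v+60,u-80:u+80],(400,300),interpolation=2)]),cv2.COLOR_RGB2BGR))
E
python3 h.py 473.6 -335.2 340 -39.8; python3 wr.py wrist 17
```

```text
go dx -0.4 dy 0.9 dz -1.2 turn -0.001 j6 -0.05 phi -39.9 [ 473.1 -334.3  338.8] F [-0.8 -0.  -0.4] Mz -0.02 w 59.7 f 0.0
skip 344.91961669921875 -301.03118896484375 28.811134338378906 117.36552429199219
handle centre [ 418.8 -120.4] len 111.2 wid 15.4 axis 94.8
```

View pics/c11.png

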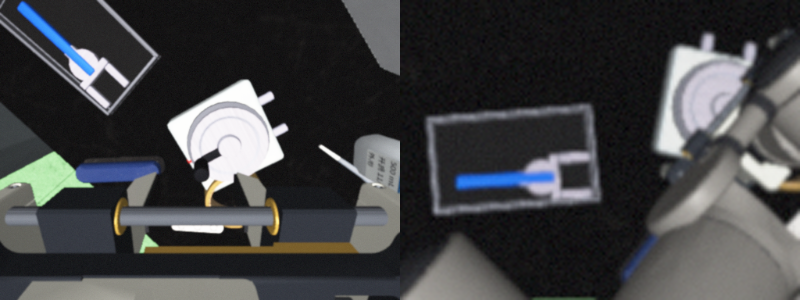

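The knob is back over the red mark in the same spot as before its turn. The wrench has been nudged by about 20 mm but still lies flat in the tray: grip at x −20, y +17 and jaw centre at x −22, y −69 in the tray's frame, all inside the limits. Handing in.

```bash
python3 -c "
from plant import bot, capture, close_job
print(bot.get_obs()['time'],close_job())"
```

```text
the job is handed in; nothing more can be done
41.95 None
```

I handed the job in at 42 s, and no verdict came back. By the camera views, both fittings' nuts (there was no third) are a quarter turn past finger-tight at the yellow marks, the wrench lies flat in the tray, and the pump wheel is one full turn on at its red mark.

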